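Sort the repair parts back into their trays

ROBOT

A 6-joint arm with a two-finger parallel gripper is mounted at the origin on a cart in front of the work surface, level with it; the furniture and walls round the work are solid. World frame = base frame: x ahead of the robot, y to its left, z up, the work surface at z = 0. Lengths are in mm, angles in rad, forces in N, time in s.
With the tool pointing down it reaches from about 300 to 775 mm from the base axis. Payload 14.6 kg.
Tool frame: the origin (TCP) lies midway between the tips of the shut fingers; the grasp point (between the pads) lies behind it (manip.grip_depth is the z of the grasp point in the tool frame, in mm); z points along the fingers, y is the line along which they close (so a half turn about z gives the same grasp; the last joint's range is limited). The gripper opens to 94 mm and grips with 3 to 60 N. Pads are 16 mm wide; open, the fingers measure 119 mm over their backs; the gripper's body (75 mm by 177 mm) begins 78 mm behind the grasp point.
Start: joints at [1.093, 0.3, 1.521, -0, 1.321, -0.067], TCP at [219.635, 504.232, 205.446] pointing down, gripper open.
Joint ranges: [-3.03, 3.03], [-0.79, 2.21], [0.23, 2.52], [-1.04, 4.18], [0, 3.07], [-2.55, 2.55]. Speed limits (rad/s): [2.22, 2.22, 2.57, 3.14, 3.14, 3.14].

INTERFACE

Orientations are given as [roll, pitch, yaw] about the fixed x, y, z axes, in that order (R = Rz(yaw) Ry(pitch) Rx(roll)).
In Python, from cell import manip gives the robot as it stands.
- The arm moves only by the shell command python3 -m creep [OPENING] [FORCE], which reads ROWS from standard input. ROWS is a JSON list of rows, 1 to 5 of them, each written [[dx, dy, dz], [rx, ry, rz]]: dx, dy, dz in a scale on which 1.0 is 0.2 m, then a rotation vector rx, ry, rz in parts of the range, where 1.0 means pi/2 rad; each row is the pose to reach, as a shift and turn from the pose commanded when the command began, along the tool's axes at that moment; what a row does not reach only later rows make up. A row lasts 1/10 s, in which the tool goes at most 50 mm and 0.15 rad, less where a joint would pass 70% of its speed; a pose out of reach is approached as far as the arm can. OPENING is the finger opening in mm, set as the command begins (- or left out keeps the last). The fingers move at their own pace and stop on an object; FORCE is the grip in N (left out, the last holds). Time passes only in rows, so rows that do not move let the fingers close. It prints the time, the measured TCP pose, the force, the opening and the grip force at its end. Shift and turn numbers lie between -1 and 1, and a call with a number outside is refused. Input that does not fit is refused with a message, and nothing moves.
- manip.read_state(): the state, without advancing time (a new reading comes with each control period).
- manip.camera(name): name is "scene" or "top" or "wrist"; returns (picture, depth): 420x560x3 uint8, red, green, blue; 420x560 float32, mm along the optical axis (not along the pixel's ray), 0 where there is no reading.
- manip.camera_info(name): a dict with "K" (3x3 intrinsics, pixels), "dist" ([k1, k2, p1, p2, k3] as OpenCV has them; the pictures are not rectified), "rvec" (rotation vector, rad) and "tvec" (3), from world to camera coordinates, as OpenCV has them; the wrist camera has in their place "mount" (4x4, takes a point from camera to tool coordinates, whose origin is the TCP and whose axes are the flange's). Camera axes: x right, y down, z forward; pixel columns grow to the right and rows downward; lengths in mm; the calibration is good to about 2 mm. A picture is of the moment at which its call begins: read the wrist's pose just before it. camera_info takes no time and is no camera call.
- manip.sign_off(): hands the job in; it is judged then, once.
The state is a dict: "clock": time; "joints": joint angles; "qd": joint speeds; "effort": joint torques, N m; "eef_pos": TCP position; "eef_rot": TCP orientation; "wrist_force": force on the tool from outside, world axes, zero at the start; "moment": the same for the moment, N m; "finger_gap": finger opening in mm; "finger_force": force on a finger pad.
Only numpy, scipy, OpenCV 4.12 (cv2) and the standard library are available. Lean on these libraries where they do the work, as an engineer would, in place of code of your own. Each camera call takes 0.05 s, during which the arm holds its last target. There are 200 camera calls.

TASK

Clear up after the repair by sorting the four things at the front of the bench into the low grey trays: the contactor and the relay module go into the two-bay tray, one in each bay (either way round), the solder spool into the square tray, and the tape measure into the slim oblong tray. Set each one down upright and flat on its tray's floor, between the walls. The battery is not part of the lot: leave it standing where it is.

Things in the scene. Friction and masses are not known exactly. Their poses are not given: they have to be found in the camera images.
- contactor: Blue contactor, a tall block: 46 mm along its x, 56 mm along its y, main body 60 mm high, with a narrower cap and an orange plunger on top (75 mm in all). Body spans x -22..24 mm, y -28..28 mm. Grasp the body across its x (46 mm wide), from above; the cap above 60 mm is only 30 mm wide along x. 0.31 kg. Origin at the centre of its underside, z up; stands upright on the bench at the start. 
- relay_module: Grey relay module, a lower block with a row of black terminals along its top: 45 mm along its x, 62 mm along its y, solid body 48 mm high (52 mm with the terminals). Body spans x -21..24 mm, y -31..31 mm. Grasp across its x (45 mm). 0.22 kg. Origin at the centre of its underside, z up; stands upright on the bench at the start. 
- solder_spool: Round spool of solder wire standing on its flange, 60 mm in diameter, 46 mm high. Grasp across its diameter at any yaw. 0.26 kg. Origin at the centre of its underside, z up; stands upright on the bench at the start. 
- tape_measure: Yellow pocket tape measure standing on its edge: 30 mm thick along its x, y -30..35 mm, 60 mm high. Grasp across its thickness (x). 0.18 kg. Origin at the centre of its underside, z up; stands upright on the bench at the start. 
- battery: Lantern battery, a 60 x 60 mm block 62 mm high (74 mm with its two terminals on top), red and black jacket. Not to be sorted; at the right-hand end of the row. Behind it to the right is a flapped carton 0.3 m tall (flaps reach y = -0.13 m); another on the left beyond y = 0.58 m; shelf overhead from x = 0.78 m. Origin at the centre of its underside, z up; stands upright on the bench at the start. 
- two_bay_tray: Tray with a dividing wall across the middle, making two equal bays side by side along its y: 88 mm along x, 172 mm along y outside; each bay 80 x 80 mm inside, bay centres at y +42 mm and -42 mm. Plain grey plastic, fixed to the bench; walls 20 mm high and 4 mm thick, floor 4 mm thick. Origin at the centre of its underside on the bench top, z up. 
- bay_a (a point): Centre of the inner floor of the two-bay tray's bay at its +y; 4 mm above the bench; axes as the tray's.
- bay_b (a point): Centre of the inner floor of the two-bay tray's bay at its -y; 4 mm above the bench; axes as the tray's.
- square_tray: Square tray, undivided: 96 x 96 mm outside, 88 x 88 mm inside. Plain grey plastic, fixed to the bench; walls 20 mm high and 4 mm thick, floor 4 mm thick. Origin at the centre of its underside on the bench top, z up. 
- slim_tray: Slim oblong tray, undivided: 64 mm along x, 112 mm along y outside; 56 mm along x, 104 mm along y inside. Plain grey plastic, fixed to the bench; walls 20 mm high and 4 mm thick, floor 4 mm thick. Origin at the centre of its underside on the bench top, z up. 

How it is judged:
By the outcome, as a careful person would: the job done as asked, in the order asked, and still so for the second after the job is handed in, with the robot touching nothing.
It also fails if it takes over 104 s, if anything falls off the work surface, if the arm or the gripper's body presses on something with over 40 N, if the wrist force passes 120 N, or if a joint passes its speed limit or range.

## Working session

There is one attempt and no reset: what is moved stays moved. The work goes in short steps, Python scripts to look and compute and a shell command to move; the robot and the scene stay as the last step left them, time stands still between calls to the robot, and variables do not carry over. Pictures are saved under pics/ and viewed, at most 14 in all, crops included, and the job is handed in when it is done.

```bash
ls; mkdir -p pics; python3 - <<'E'
from cell import manip
import cv2
for n in ("scene","top"):
    p,d=manip.camera(n); cv2.imwrite(f"pics/{n}0.png",p[:,:,::-1])
print(manip.read_state(), manip.grip_depth)
for n in ("scene","top","wrist"): print(manip.camera_info(n))
E
```

```text
pics
{'clock': 0.1, 'joints': array([ 1.09341895e+00,  3.00419582e-01,  1.52150361e+00, -2.23056182e-05,
        1.32070066e+00, -6.65868982e-02]), 'qd': array([ 0.00108025, -0.00225749, -0.00213681, -0.00011348,  0.00119913,
        0.00153201]), 'effort': array([-1.75028534e-03, -5.32655454e+01, -3.53275430e+01,  7.08151306e-02,
        2.35723250e-02, -3.96728069e-05]), 'eef_pos': array([219.52919054, 504.03733189, 204.94736059]), 'eef_rot': array([-3.14056230e+00, -4.70555850e-05,  2.73080769e+00]), 'wrist_force': array([ 0.30409746,  0.35989333, -0.08591519]), 'moment': array([0.01066222, 0.02022208, 0.01467828]), 'finger_force': 0.0, 'finger_gap': 94.25909762571709} -18.8
{'K': array([[461.01662102,   0.        , 286.42837234],
       [  0.        , 461.01662102, 206.52325206],
       [  0.        ,   0.        ,   1.        ]]), 'dist': array([0.03185887, 0.        , 0.        , 0.        , 0.        ]), 'rvec': array([ 2.15490494, -0.54161171,  0.29322649]), 'tvec': array([-351.8496941 ,  203.66708906,  859.34178682])}
{'K': array([[424.88546175,   0.        , 276.13610816],

[... 194 characters left out ...]
array([ 2.17100048, -2.14837186,  0.11246344]), 'tvec': array([ 90.47947873, 446.20838113, 975.72541805])}
{'K': array([[339.20070939,   0.        , 277.05379254],
       [  0.        , 339.20070939, 206.31120568],
       [  0.        ,   0.        ,   1.        ]]), 'dist': array([-0.02827141,  0.        ,  0.        ,  0.        ,  0.        ]), 'mount': array([[ 1.14954411e-03, -9.62746114e-01, -2.70404510e-01,
         7.84625043e+01],
       [ 9.99999211e-01,  9.69844170e-04,  7.98172706e-04,
        -7.05575497e-01],
       [-5.06187432e-04, -2.70405215e-01,  9.62746469e-01,
        -1.78578883e+02],
       [ 0.00000000e+00,  0.00000000e+00,  0.00000000e+00,
         1.00000000e+00]])}
```

View pics/top0.png

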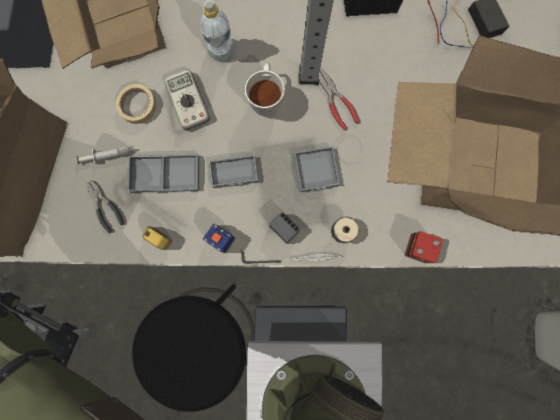

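View pics/scene0.png

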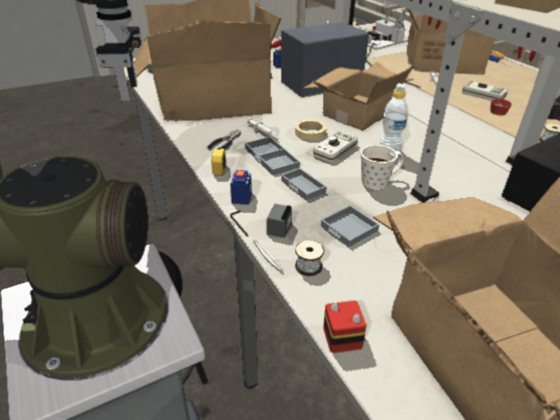

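The top view shows the tape at (156,238), contactor (218,237), relay (285,228), spool (345,230) and battery (427,247). The trays are two-bay (164,173), slim (234,171) and square (318,169). The scene view shows the same objects standing upright, with the row clear of the mug and post.

```bash
cat > h.py <<'E'
from cell import manip
import numpy as np, cv2
from scipy.spatial.transform import Rotation as R
def cloud(name):
    i=manip.camera_info(name); s=manip.read_state(); p,d=manip.camera(name)
    v,u=np.mgrid[:420,:560]
    n=cv2.undistortPoints(np.stack([u,v],-1).reshape(-1,1,2).astype(float),i["K"],i["dist"])[:,0]
    c=np.c_[n,np.ones(len(n))]*d.reshape(-1,1)
    if name=="wrist":
        c=c@i["mount"][:3,:3].T+i["mount"][:3,3]
        w=R.from_euler("xyz",s["eef_rot"]).apply(c)+s["eef_pos"]
    else: w=R.from_rotvec(i["rvec"]).inv().apply(c-i["tvec"])
    w[d.ravel()==0]=np.nan
    return p,w.reshape(420,560,3)
def rect(pts):
    (c,sz,a)=cv2.minAreaRect(pts[:,:2].astype(np.float32)); return np.round(c,1),np.round(sz,1),round(a,1)
def pix(name,w):
    i=manip.camera_info(name); return cv2.projectPoints(np.float32([w]),i["rvec"],i["tvec"],i["K"],i["dist"])[0].ravel()
def delta(target,yaw=None):
    """world TCP target -> shift in tool axes from commanded(~measured) pose, and rz about tool z"""
    s=manip.read_state(); r=R.from_euler("xyz",s["eef_rot"])
    print("tool shift",np.round(r.inv().apply(np.array(target)-s["eef_pos"]),1))
    if yaw is not None:
        t=R.from_euler("xyz",[np.pi,0,yaw]); print("rotvec",np.round((r.inv()*t).as_rotvec(),3))
E
python3 - <<'E'
from h import *
p,w=cloud("top")
reg=dict(tape=(156,238),contactor=(218,237),relay=(285,228),spool=(345,230),battery=(427,247),two=(164,173),slim=(234,171),square=(318,169))
for k,(u,v) in reg.items():
    r=(48,25) if k=="two" else (32,24) if v<200 else (24,24)
    b=w[v-r[1]:v+r[1],u-r[0]:u+r[0]].reshape(-1,3)
    floor=np.nanmedian(b[:,2])
    for lo in ((9,) if v<200 else (12,40)):
        q=b[b[:,2]>lo]; q=q[q[:,2]<90]
        print(k,lo,len(q),np.round(np.percentile(q[:,2],[50,99])),floor.round(1),*rect(q))
print(R.from_euler("xyz",manip.read_state()["eef_rot"]).as_matrix().round(2))
E
```

```text
tape 12 412 [58. 63.] 1.5 [390.5 377.6] [66.9 32.7] 60.3
tape 40 351 [59. 63.] 1.5 [389.3 375.8] [62.5 32.4] 60.2
contactor 12 528 [66. 78.] 1.5 [391.3 227.2] [55.  46.5] 56.7
contactor 40 489 [67. 78.] 1.5 [391.5 227.4] [54.4 46.5] 56.7
relay 12 525 [49. 54.] 1.3 [418.5  74.5] [59.8 45.9] 45.6
relay 40 494 [49. 54.] 1.3 [418.2  75.4] [58.8 42.7] 45.4
spool 12 489 [48. 52.] 1.2 [413.7 -66.2] [55.7 56.2] 0.2
spool 40 475 [48. 52.] 1.2 [413.7 -66.2] [55.7 56.2] 0.2
battery 12 870 [62. 74.] 2.0 [ 372.9 -249.7] [62.8 61.6] 72.1
battery 40 761 [62. 74.] 2.0 [ 372.8 -250.2] [61.8 61.4] 72.1
two 9 800 [19. 25.] 3.4 [559.1 372.4] [111.  239.1] 1.7
slim 9 353 [19. 24.] 2.3 [554.6 199.8] [ 67.2 112.1] 8.0
square 9 354 [19. 24.] 2.9 [ 5.626e+02 -3.000e-01] [98.5 94.4] 9.7
[[-0.92  0.4  -0.  ]
 [ 0.4   0.92 -0.  ]
 [ 0.   -0.   -1.  ]]
```

```bash
python3 - <<'E'
from h import *
p,w=cloud("top")
for k,(u,v,r) in dict(two=(164,173,45),slim=(234,171,30),square=(318,169,32)).items():
    s=w[v-26:v+26,u-r:u+r]; m=((s[...,2]>9)&(s[...,2]<40)).astype(np.uint8)
    n,l,st,_=cv2.connectedComponentsWithStats(m); j=1+st[1:,4].argmax()
    print(k,st[j],*rect(s[l==j]))
delta([391.4,227.3,130],np.deg2rad(56.7))
E
```

```text
two [  9   8  71  38 642] [548.  372.2] [ 89.2 173. ] 2.0
slim [  5  10  49  32 340] [554.4 200.1] [ 66.4 112.8] 7.9
square [  8   4  45  44 352] [ 5.623e+02 -2.000e-01] [99.1 94.4] 10.1
tool shift [-268.1 -185.1   75.2]
rotvec [-1.000e-03  1.000e-03  1.741e+00]
```

Careful with the scale: shifts go in shares of 0.2 m and turns go in shares of pi/2 rad. That gives: -185 mm / 200 = -0.925, -100 mm / 200 = -0.5, 0.75 rad / 1.5708 = 0.4775.

```bash
echo '[[[-0.15, -0.1, 0], [0, 0, 0.0955]], [[-0.325, -0.225, 0], [0, 0, 0.191]], [[-0.525, -0.36, 0.025], [0, 0, 0.2865]], [[-0.725, -0.5, 0.05], [0, 0, 0.382]], [[-0.925, -0.64, 0.075], [0, 0, 0.4775]]]' | python3 -m creep 94 25
python3 -c "
from h import *
delta([391.4,227.3,130],np.deg2rad(56.7))"
```

```text
clock: 0.7
eef_pos: [338.6, 311.3, 190.3]
eef_rot: [3.141, -0.0, 1.975]
wrist_force: [0.5, -0.1, 0.8]
finger_gap: 93.9
finger_force: 0.0
tool shift [-98.   15.5  60.3]
rotvec [ 0.    -0.     0.985]
```

To row units: -98 mm / 200 = -0.49, -88 mm / 200 = -0.44, 0.75 rad / 1.5708 = 0.4775.

```bash
echo '[[[-0.11, 0.015, 0.03], [0, 0, 0.0955]], [[-0.225, 0.035, 0.06], [0, 0, 0.191]], [[-0.34, 0.055, 0.1], [0, 0, 0.2865]], [[-0.44, 0.07, 0.13], [0, 0, 0.382]], [[-0.49, 0.0775, 0.15], [0, 0, 0.4775]]]' | python3 -m creep
echo '[[[0, 0, 0.075], [0, 0, 0.0955]], [[0, 0, 0.15], [0, 0, 0.1502]], [[0, 0, 0.15], [0, 0, 0.1502]]]' | python3 -m creep
python3 - <<'E'
from h import *
p,w=cloud("wrist"); cv2.imwrite("pics/w1.png",p[:,:,::-1])
m=((w[...,2]>25)&(w[...,2]<90)&(abs(w[...,0]-391)<60)&(abs(w[...,1]-227)<60))
q=w[m]; print(len(q),*rect(q)); q=w[m&(w[...,2]>45)&(w[...,2]<63)];print(len(q),*rect(q))
delta([391.4,227.3,26],np.deg2rad(56.7))
E
```

```text
clock: 1.2
eef_pos: [391.9, 228.0, 159.9]
eef_rot: [-3.141, 0.001, 1.223]
wrist_force: [-0.1, 0.0, -0.2]
finger_gap: 94.2
finger_force: 0.0
clock: 1.5
eef_pos: [390.6, 228.8, 129.0]
eef_rot: [-3.14, 0.003, 0.993]
wrist_force: [0.4, -0.5, 1.7]
finger_gap: 93.8
finger_force: 0.0
4307 [395.6 226.4] [54.1 46.8] 56.9
1482 [394.5 227. ] [53.9 44.2] 56.8
tool shift [ -1.2   1.4 104.1]
rotvec [-0.001  0.001  0.007]
```

View pics/w1.png

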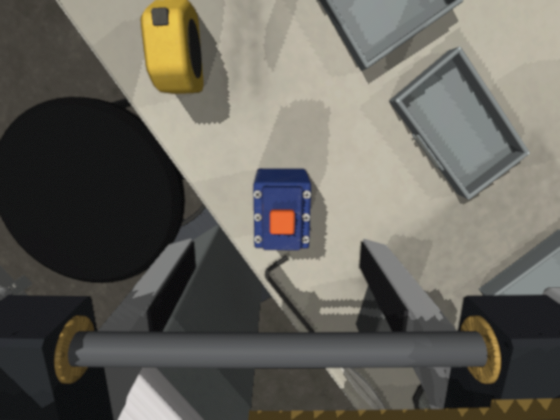

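The wrist view shows the contactor at (282,215), about 3 mm right of the line midway between the fingers. The hex key lies below it, and nothing obstructs the fingers.

To row units: 103 mm / 200 = 0.515, 90 mm / 200 = 0.45.

```bash
echo '[[[0, 0.015, 0.15], [0, 0, 0]], [[0, 0.015, 0.3], [0, 0, 0]], [[0, 0.015, 0.45], [0, 0, 0]], [[0, 0.015, 0.515], [0, 0, 0]], [[0, 0.015, 0.515], [0, 0, 0]]]' | python3 -m creep 94 30
echo '[[[0, 0, 0], [0, 0, 0]], [[0, 0, 0], [0, 0, 0]], [[0, 0, 0], [0, 0, 0]], [[0, 0, 0], [0, 0, 0]], [[0, 0, 0], [0, 0, 0]]]' | python3 -m creep 0 30
echo '[[[0, 0, 0], [0, 0, 0]], [[0, 0, 0], [0, 0, 0]], [[0, 0, 0], [0, 0, 0]], [[0, 0, 0], [0, 0, 0]]]' | python3 -m creep
echo '[[[0, 0, -0.1], [0, 0, 0]], [[0, 0, -0.25], [0, 0, 0]], [[0, 0, -0.425], [0, 0, 0]], [[0, 0, -0.5], [0, 0, 0]], [[0, 0, -0.5], [0, 0, 0]]]' | python3 -m creep
python3 - <<'E'
from h import *
a=np.deg2rad(2); c=np.array([548,372.2]); e=np.array([-np.sin(a),np.cos(a)])
print(c+42*e,c-42*e); delta([*(c+42*e),126],np.deg2rad(92))
E
```

```text
clock: 2.05
eef_pos: [393.4, 227.5, 26.7]
eef_rot: [-3.14, 0.002, 0.998]
wrist_force: [-0.3, 0.9, 0.8]
finger_gap: 94.0
finger_force: 0.0
clock: 2.55
eef_pos: [394.0, 227.8, 27.8]
eef_rot: [3.141, -0.0, 0.995]
wrist_force: [-0.0, 0.3, -0.1]
finger_gap: 57.4
finger_force: 0.0
clock: 2.95
eef_pos: [393.9, 227.7, 27.5]
eef_rot: [3.142, -0.0, 0.995]
wrist_force: [-0.9, -0.4, 3.8]
finger_gap: 45.7
finger_force: 30.0
clock: 3.45
eef_pos: [394.6, 228.0, 129.0]
eef_rot: [3.14, -0.003, 0.995]
wrist_force: [0.3, 0.0, -3.9]
finger_gap: 45.3
finger_force: 30.0
[546.53422114 414.17441473] [549.46577886 330.22558527]
tool shift [238.9  26.    3.6]
rotvec [ 0.002 -0.002 -0.611]
```

To row units: 165 mm / 200 = 0.825, 125 mm / 200 = 0.625, -0.611 rad / 1.5708 = -0.389.

```bash
echo '[[[0.1, 0.01, 0], [0, 0, -0.0637]], [[0.25, 0.025, 0], [0, 0, -0.1401]], [[0.425, 0.045, 0], [0, 0, -0.2165]], [[0.625, 0.065, 0], [0, 0, -0.2928]], [[0.825, 0.09, 0], [0, 0, -0.389]]]' | python3 -m creep
python3 -c "
from h import *
delta([546.5,414.2,126],np.deg2rad(92))"
```

```text
clock: 3.95
eef_pos: [499.1, 357.1, 125.2]
eef_rot: [-3.139, 0.001, 1.61]
wrist_force: [0.4, -0.2, -2.5]
finger_gap: 45.7
finger_force: 30.0
tool shift [55.2 49.6 -1. ]
rotvec [-0.002  0.001  0.004]
```

To row units: 55 mm / 200 = 0.275, 49 mm / 200 = 0.245.

```bash
echo '[[[0.1, 0.09, 0], [0, 0, 0]], [[0.225, 0.2, 0], [0, 0, 0]], [[0.275, 0.245, 0], [0, 0, 0]], [[0.275, 0.245, 0], [0, 0, 0]], [[0.275, 0.245, 0], [0, 0, 0]]]' | python3 -m creep
python3 - <<'E'
from h import *
p,w=cloud("wrist"); cv2.imwrite("pics/w2.png",p[:,:,::-1])
m=((w[...,2]>10)&(w[...,2]<28)&(abs(w[...,0]-548)<60)&(abs(w[...,1]-372)<100))
n,l,st,_=cv2.connectedComponentsWithStats(m.astype(np.uint8)); j=1+st[1:,4].argmax()
print(st[j],*rect(w[l==j]))
delta([546.5,414.2,32],np.deg2rad(92))
E
```

```text
clock: 4.45
eef_pos: [545.3, 412.3, 125.3]
eef_rot: [-3.139, 0.002, 1.605]
wrist_force: [-0.4, 0.7, -3.2]
finger_gap: 45.8
finger_force: 30.0
[ 233  153  104   89 1376] [551.4 417. ] [88.2 78.2] 1.7
tool shift [ 2.1  1.4 94. ]
rotvec [-0.002  0.001 -0.001]
```

View pics/w2.png

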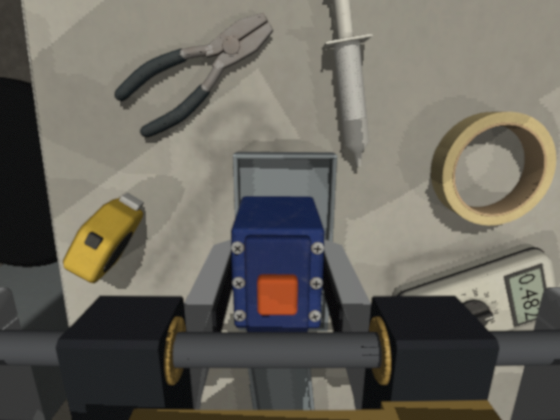

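The wrist view shows the contactor held above the bay, with the tray's far wall at rows 153–160 and columns 234–334. It is roughly centred on the tray.

To row units: 91 mm / 200 = 0.455, 1.5 mm / 200 = 0.0075.

```bash
echo '[[[0.0075, 0.015, 0.15], [0, 0, 0]], [[0.0075, 0.015, 0.3], [0, 0, 0]], [[0.0075, 0.015, 0.4], [0, 0, 0]], [[0.0075, 0.015, 0.44], [0, 0, 0]], [[0.0075, 0.015, 0.455], [0, 0, 0]]]' | python3 -m creep
echo '[[[0, 0, 0.005], [0, 0, 0]], [[0, 0, 0.01], [0, 0, 0]], [[0, 0, 0.01], [0, 0, 0]]]' | python3 -m creep
```

```text
clock: 5.0
eef_pos: [548.6, 414.0, 36.1]
eef_rot: [-3.141, 0.0, 1.605]
wrist_force: [0.5, 0.4, -2.8]
finger_gap: 45.8
finger_force: 30.0
clock: 5.3
eef_pos: [549.2, 414.7, 35.4]
eef_rot: [3.141, -0.001, 1.605]
wrist_force: [-0.0, 0.5, -3.3]
finger_gap: 45.8
finger_force: 30.0
```

To row units: 3 mm / 200 = 0.015, 2 mm / 200 = 0.01.

```bash
echo '[[[0, 0, 0.005], [0, 0, 0]], [[0, 0, 0.01], [0, 0, 0]], [[0, 0, 0.015], [0, 0, 0]], [[0, 0, 0.015], [0, 0, 0]]]' | python3 -m creep
```

```text
clock: 5.7
eef_pos: [549.0, 414.5, 31.6]
eef_rot: [3.141, -0.0, 1.605]
wrist_force: [-0.9, -0.2, -2.3]
finger_gap: 45.8
finger_force: 30.0
```

Nearly in contact; I'll lower by another 0.5 mm and release. After backing off, I'll head for the relay.

To row units: 1 mm / 200 = 0.005, 0.5 mm / 200 = 0.0025.

```bash
echo '[[[0, 0, 0.0025], [0, 0, 0]], [[0, 0, 0.005], [0, 0, 0]], [[0, 0, 0.005], [0, 0, 0]]]' | python3 -m creep
echo '[[[0, 0, 0], [0, 0, 0]], [[0, 0, 0], [0, 0, 0]], [[0, 0, 0], [0, 0, 0]], [[0, 0, 0], [0, 0, 0]], [[0, 0, 0], [0, 0, 0]]]' | python3 -m creep 85
echo '[[[0, 0, -0.1], [0, 0, 0]], [[0, 0, -0.25], [0, 0, 0]], [[0, 0, -0.425], [0, 0, 0]], [[0, 0, -0.5], [0, 0, 0]], [[0, 0, -0.5], [0, 0, 0]]]' | python3 -m creep 94
python3 - <<'E'
from h import *
p,w=cloud("wrist")
m=((w[...,2]>30)&(w[...,2]<90)&(abs(w[...,0]-548)<40)&(abs(w[...,1]-415)<40))
print(m.sum(),np.nanpercentile(w[m][:,2],99),*rect(w[m]))
delta([420,74.8,130],np.deg2rad(45.5))
E
```

```text
clock: 6.0
eef_pos: [549.0, 414.5, 31.6]
eef_rot: [3.141, -0.0, 1.605]
wrist_force: [-5.3, -3.4, 7.2]
finger_gap: 46.0
finger_force: 30.0
clock: 6.5
eef_pos: [548.9, 414.5, 30.3]
eef_rot: [-3.142, 0.0, 1.605]
wrist_force: [-0.9, 0.8, 0.3]
finger_gap: 82.2
finger_force: 0.0
clock: 7.0
eef_pos: [549.7, 415.0, 132.5]
eef_rot: [3.138, -0.002, 1.605]
wrist_force: [1.0, 0.8, -0.7]
finger_gap: 94.2
finger_force: 0.0
4301 79.23212595101342 [550.6 414.3] [46.7 54.7] 3.0
tool shift [-335.1 -140.5    0. ]
rotvec [ 0.    -0.     0.811]
```

To row units: -198 mm / 200 = -0.99, -155 mm / 200 = -0.775, 0.7 rad / 1.5708 = 0.4456.

```bash
echo '[[[-0.15, -0.065, 0], [0, 0, 0.0637]], [[-0.35, -0.15, 0], [0, 0, 0.1592]], [[-0.56, -0.235, 0], [0, 0, 0.2546]], [[-0.775, -0.325, 0], [0, 0, 0.3501]], [[-0.99, -0.415, 0], [0, 0, 0.4456]]]' | python3 -m creep
python3 -c "
from h import *
delta([420,74.8,130],np.deg2rad(45.5))"
```

```text
clock: 7.55
eef_pos: [470.9, 211.9, 128.2]
eef_rot: [-3.14, 0.003, 0.899]
wrist_force: [1.1, 0.2, 0.6]
finger_gap: 93.8
finger_force: 0.0
tool shift [-139.    45.5   -1.5]
rotvec [-0.001  0.003  0.105]
```

To row units: -139 mm / 200 = -0.695, -118 mm / 200 = -0.59, 0.105 rad / 1.5708 = 0.0668.

```bash
echo '[[[-0.2, 0.065, 0], [0, 0, 0.0318]], [[-0.4, 0.13, 0], [0, 0, 0.0668]], [[-0.59, 0.195, 0], [0, 0, 0.0668]], [[-0.695, 0.2275, 0], [0, 0, 0.0668]], [[-0.695, 0.2275, 0], [0, 0, 0.0668]]]' | python3 -m creep
python3 - <<'E'
from h import *
p,w=cloud("wrist"); cv2.imwrite("pics/w3.png",p[:,:,::-1])
m=((w[...,2]>25)&(w[...,2]<90)&(abs(w[...,0]-420)<50)&(abs(w[...,1]-75)<50))
print(m.sum(),*rect(w[m]))
c,_,a=rect(w[m]); delta([419.5,75,26],np.deg2rad(45.5)); delta([*c,26])
E
```

```text
clock: 8.05
eef_pos: [421.1, 74.5, 128.9]
eef_rot: [-3.14, 0.002, 0.797]
wrist_force: [-0.3, 0.5, 0.7]
finger_gap: 94.3
finger_force: 0.0
4012 [422.5  73.3] [60.3 45.6] 45.2
tool shift [ -1.9  -1.1 103.2]
rotvec [-0.001  0.002  0.004]
tool shift [ -1.    2.3 103.2]
```

View pics/w3.png

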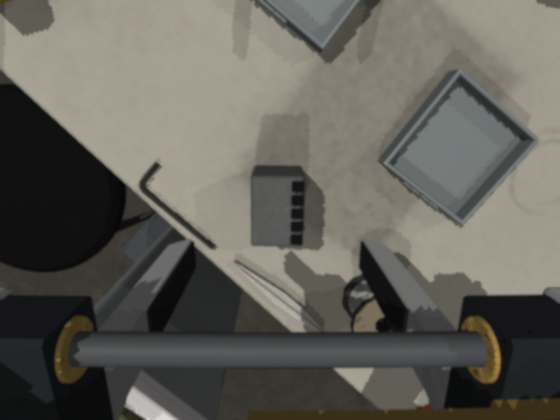

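The wrist view shows the relay centred at (278,205) between the fingers, and the spool at (370,305) clear of the right finger.

To row units: 105 mm / 200 = 0.525, 90 mm / 200 = 0.45.

```bash
echo '[[[-0.005, 0.0025, 0.15], [0, 0, 0]], [[-0.005, 0.0025, 0.3], [0, 0, 0]], [[-0.005, 0.0025, 0.45], [0, 0, 0]], [[-0.005, 0.0025, 0.525], [0, 0, 0]], [[-0.005, 0.0025, 0.525], [0, 0, 0]]]' | python3 -m creep 94 30
echo '[[[0, 0, 0], [0, 0, 0]], [[0, 0, 0], [0, 0, 0]], [[0, 0, 0], [0, 0, 0]], [[0, 0, 0], [0, 0, 0]], [[0, 0, 0], [0, 0, 0]]]' | python3 -m creep 0 30
echo '[[[0, 0, 0], [0, 0, 0]], [[0, 0, 0], [0, 0, 0]], [[0, 0, 0], [0, 0, 0]], [[0, 0, 0], [0, 0, 0]]]' | python3 -m creep
echo '[[[0, 0, -0.1], [0, 0, 0]], [[0, 0, -0.25], [0, 0, 0]], [[0, 0, -0.425], [0, 0, 0]], [[0, 0, -0.525], [0, 0, 0]], [[0, 0, -0.525], [0, 0, 0]]]' | python3 -m creep
python3 -c "
from h import *
delta([550.5,330.3,130],np.deg2rad(92))"
```

```text
clock: 8.6
eef_pos: [420.7, 75.9, 22.8]
eef_rot: [-3.138, 0.004, 0.801]
wrist_force: [-0.4, 0.1, 1.0]
finger_gap: 94.1
finger_force: 0.0
clock: 9.1
eef_pos: [422.5, 75.3, 25.8]
eef_rot: [3.141, -0.001, 0.8]
wrist_force: [-0.2, -0.8, -0.1]
finger_gap: 57.5
finger_force: 0.0
clock: 9.5
eef_pos: [422.3, 75.3, 25.5]
eef_rot: [3.142, -0.0, 0.8]
wrist_force: [-1.5, -0.6, 4.1]
finger_gap: 44.9
finger_force: 30.0
clock: 10.0
eef_pos: [423.3, 75.4, 132.4]
eef_rot: [3.139, -0.003, 0.8]
wrist_force: [0.0, 0.6, -3.0]
finger_gap: 44.6
finger_force: 30.0
tool shift [271.4 -86.4   3. ]
rotvec [ 0.004 -0.002 -0.806]
```

To row units: 170 mm / 200 = 0.85, 130 mm / 200 = 0.65, -0.72 rad / 1.5708 = -0.4584.

```bash
echo '[[[0.1, -0.03, 0], [0, 0, -0.0764]], [[0.25, -0.08, 0], [0, 0, -0.1719]], [[0.45, -0.14, 0], [0, 0, -0.2674]], [[0.65, -0.205, 0], [0, 0, -0.3629]], [[0.85, -0.27, 0], [0, 0, -0.4584]]]' | python3 -m creep
python3 -c "
from h import *
delta([550.5,330.3,130],np.deg2rad(92))"
```

```text
clock: 10.5
eef_pos: [501.9, 236.2, 128.3]
eef_rot: [-3.139, 0.001, 1.526]
wrist_force: [-0.1, -0.5, -2.4]
finger_gap: 44.5
finger_force: 30.0
tool shift [96.2 44.3 -1.9]
rotvec [-0.002  0.001 -0.08 ]
```

To row units: 95 mm / 200 = 0.475, 70 mm / 200 = 0.35, -0.08 rad / 1.5708 = -0.0509.

```bash
echo '[[[0.175, 0.08, 0], [0, 0, -0.0255]], [[0.35, 0.16, 0], [0, 0, -0.0509]], [[0.475, 0.22, 0], [0, 0, -0.0509]], [[0.475, 0.22, 0], [0, 0, -0.0509]], [[0.475, 0.22, 0], [0, 0, -0.0509]]]' | python3 -m creep
python3 - <<'E'
from h import *
p,w=cloud("wrist"); cv2.imwrite("pics/w4.png",p[:,:,::-1])
delta([550,330.3,30],np.deg2rad(92))
E
```

```text
clock: 11.0
eef_pos: [550.0, 327.2, 127.9]
eef_rot: [-3.139, 0.002, 1.6]
wrist_force: [0.5, -0.8, -2.7]
finger_gap: 44.8
finger_force: 30.0
tool shift [ 3.7  0.2 98.6]
rotvec [-0.002  0.001 -0.006]
```

View pics/w4.png

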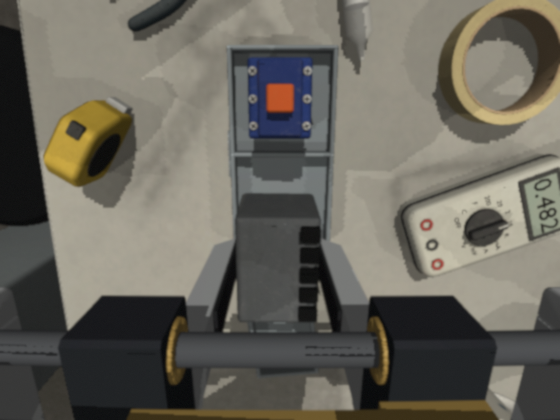

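The wrist view shows the contactor seated in bay_a at (280,98), with the divider at row 154. The relay is held at (278,255), lined up over bay_b.

To row units: 96 mm / 200 = 0.48, 92 mm / 200 = 0.46.

```bash
echo '[[[0.01, 0, 0.15], [0, 0, 0]], [[0.01, 0, 0.3], [0, 0, 0]], [[0.01, 0, 0.4], [0, 0, 0]], [[0.01, 0, 0.46], [0, 0, 0]], [[0.01, 0, 0.48], [0, 0, 0]]]' | python3 -m creep
echo '[[[0, 0, 0.0025], [0, 0, 0]], [[0, 0, 0.005], [0, 0, 0]], [[0, 0, 0.005], [0, 0, 0]]]' | python3 -m creep
```

```text
clock: 11.55
eef_pos: [550.3, 328.6, 33.3]
eef_rot: [-3.14, 0.001, 1.599]
wrist_force: [-0.3, -0.4, -2.3]
finger_gap: 44.6
finger_force: 30.0
clock: 11.85
eef_pos: [551.1, 329.6, 34.5]
eef_rot: [3.14, -0.001, 1.6]
wrist_force: [-0.3, 0.2, -2.4]
finger_gap: 44.5
finger_force: 30.0
```

To row units: 4.5 mm / 200 = 0.0225, 3.5 mm / 200 = 0.0175.

```bash
echo '[[[0, 0, 0.005], [0, 0, 0]], [[0, 0, 0.0125], [0, 0, 0]], [[0, 0, 0.0175], [0, 0, 0]], [[0, 0, 0.0225], [0, 0, 0]], [[0, 0, 0.0225], [0, 0, 0]]]' | python3 -m creep
```

```text
clock: 12.35
eef_pos: [550.8, 329.5, 29.6]
eef_rot: [3.141, -0.0, 1.6]
wrist_force: [-3.9, -0.8, 5.2]
finger_gap: 44.4
finger_force: 30.0
```

Contact, so release and go on to the spool. It will be grasped at yaw 100°, which matches the square tray.

To row units: -100 mm / 200 = -0.5, -85 mm / 200 = -0.425.

```bash
echo '[[[0, 0, 0], [0, 0, 0]], [[0, 0, 0], [0, 0, 0]], [[0, 0, 0], [0, 0, 0]], [[0, 0, 0], [0, 0, 0]], [[0, 0, 0], [0, 0, 0]]]' | python3 -m creep 85
echo '[[[0, 0, -0.1], [0, 0, 0]], [[0, 0, -0.25], [0, 0, 0]], [[0, 0, -0.425], [0, 0, 0]], [[0, 0, -0.5], [0, 0, 0]], [[0, 0, -0.5], [0, 0, 0]]]' | python3 -m creep 94
python3 - <<'E'
from h import *
p,w=cloud("wrist")
m=((w[...,2]>28)&(w[...,2]<90)&(abs(w[...,0]-550)<40)&(abs(w[...,1]-330)<42))
print(m.sum(),np.nanpercentile(w[m][:,2],99),*rect(w[m]))
delta([415,-66.2,130],np.deg2rad(80))
E
```

```text
clock: 12.85
eef_pos: [550.8, 329.5, 28.9]
eef_rot: [3.142, -0.0, 1.6]
wrist_force: [-0.6, 0.1, 0.3]
finger_gap: 81.3
finger_force: 0.0
clock: 13.35
eef_pos: [551.5, 329.9, 130.9]
eef_rot: [3.138, -0.002, 1.6]
wrist_force: [1.2, 1.2, -0.1]
finger_gap: 94.0
finger_force: 0.0
4065 55.86826591606051 [552.6 328.4] [45.4 59.9] 1.1
tool shift [-391.6 -147.2   -1.4]
rotvec [ 0.    -0.     0.204]
```

To row units: -200 mm / 200 = -1, -156 mm / 200 = -0.78.

```bash
echo '[[[-0.15, -0.055, 0], [0, 0, 0]], [[-0.35, -0.13, 0], [0, 0, 0]], [[-0.56, -0.21, 0], [0, 0, 0]], [[-0.78, -0.29, 0], [0, 0, 0]], [[-1, -0.375, 0], [0, 0, 0]]]' | python3 -m creep
echo '[[[-0.225, -0.085, 0], [0, 0, 0]], [[-0.45, -0.17, 0], [0, 0, 0]], [[-0.675, -0.255, 0], [0, 0, 0]], [[-0.875, -0.33, 0], [0, 0, 0]], [[-0.955, -0.36, 0], [0, 0, 0]]]' | python3 -m creep
python3 - <<'E'
from h import *
manip.camera("top")
p,w=cloud("wrist"); cv2.imwrite("pics/w5.png",p[:,:,::-1])
m=((w[...,2]>38)&(w[...,2]<60)&(abs(w[...,0]-415)<45)&(abs(w[...,1]+66)<45))
print(m.sum(),*rect(w[m]), cv2.minEnclosingCircle(w[m][:,:2].astype(np.float32)))
c,_,a=rect(w[m]); delta([415,-66.2,26]); delta([*c,26])
E
```

```text
clock: 13.9
eef_pos: [479.8, 125.7, 126.8]
eef_rot: [-3.139, 0.001, 1.6]
wrist_force: [1.1, -1.5, -1.2]
finger_gap: 93.9
finger_force: 0.0
clock: 14.4
eef_pos: [413.1, -67.9, 127.3]
eef_rot: [-3.139, -0.001, 1.597]
wrist_force: [0.6, 0.5, 0.7]
finger_gap: 93.9
finger_force: 0.0
3916 [416.5 -67.8] [58.9 58.6] 46.2 ((416.45001220703125, -67.90505981445312), 30.144184112548828)
tool shift [  0.7   1.4 101.5]
tool shift [ -0.9   2.9 101.5]
```

View pics/w5.png

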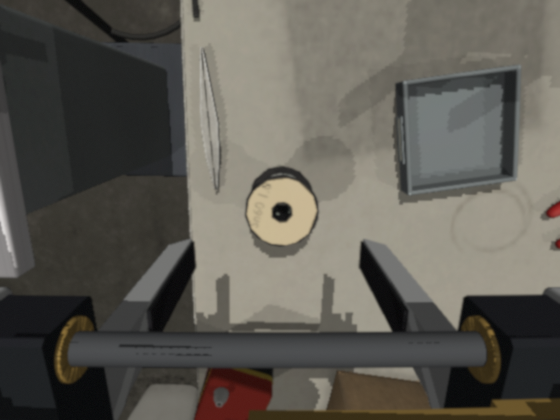

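The wrist view shows the spool at (282,211), almost centred between the fingers. The battery at (235,390) is well clear.

```bash
echo '[[[0, 0.01, 0.15], [0, 0, 0]], [[0, 0.01, 0.3], [0, 0, 0]], [[0, 0.01, 0.45], [0, 0, 0]], [[0, 0.01, 0.525], [0, 0, 0]], [[0, 0.01, 0.525], [0, 0, 0]]]' | python3 -m creep 94 30
echo '[[[0, 0, 0], [0, 0, 0]], [[0, 0, 0], [0, 0, 0]], [[0, 0, 0], [0, 0, 0]], [[0, 0, 0], [0, 0, 0]], [[0, 0, 0], [0, 0, 0]]]' | python3 -m creep 0 30
echo '[[[0, 0, 0], [0, 0, 0]], [[0, 0, 0], [0, 0, 0]]]' | python3 -m creep
echo '[[[0, 0, -0.1], [0, 0, 0]], [[0, 0, -0.25], [0, 0, 0]], [[0, 0, -0.425], [0, 0, 0]], [[0, 0, -0.525], [0, 0, 0]], [[0, 0, -0.525], [0, 0, 0]]]' | python3 -m creep
python3 -c "
from h import *
delta([564,0,130])"
```

```text
clock: 15.0
eef_pos: [415.6, -64.2, 21.3]
eef_rot: [-3.136, -0.002, 1.601]
wrist_force: [-0.4, -0.5, 0.8]
finger_gap: 94.1
finger_force: 0.0
clock: 15.5
eef_pos: [417.3, -65.6, 24.3]
eef_rot: [3.141, 0.0, 1.6]
wrist_force: [-2.1, 1.6, 4.3]
finger_gap: 59.3
finger_force: 30.0
clock: 15.7
eef_pos: [417.3, -65.6, 24.3]
eef_rot: [3.141, 0.0, 1.6]
wrist_force: [-2.5, 0.7, 7.0]
finger_gap: 59.5
finger_force: 30.0
clock: 16.2
eef_pos: [418.2, -65.8, 131.0]
eef_rot: [3.137, 0.001, 1.6]
wrist_force: [0.7, 0.0, -3.6]
finger_gap: 59.6
finger_force: 30.0
tool shift [ 61.6 147.6   1.6]
```

To row units: 147 mm / 200 = 0.735, 135 mm / 200 = 0.675.

```bash
echo '[[[0.04, 0.1, 0], [0, 0, 0]], [[0.125, 0.3, 0], [0, 0, 0]], [[0.215, 0.515, 0], [0, 0, 0]], [[0.285, 0.675, 0], [0, 0, 0]], [[0.315, 0.735, 0], [0, 0, 0]]]' | python3 -m creep
echo '[[[0, 0, 0], [0, 0, 0]], [[0, 0, 0], [0, 0, 0]]]' | python3 -m creep
python3 - <<'E'
from h import *
p,w=cloud("wrist"); cv2.imwrite("pics/w6.png",p[:,:,::-1])
m=((w[...,2]>8)&(w[...,2]<28)&(abs(w[...,0]-563)<60)&(abs(w[...,1])<60))
print(m.sum(),*rect(w[m]))
delta([564,1.5,28])
E
```

```text
clock: 16.7
eef_pos: [563.6, 3.1, 126.4]
eef_rot: [-3.139, -0.0, 1.601]
wrist_force: [-0.6, -1.0, -3.0]
finger_gap: 59.9
finger_force: 30.0
clock: 16.9
eef_pos: [561.3, 1.5, 127.3]
eef_rot: [-3.139, -0.0, 1.6]
wrist_force: [0.2, -0.9, -2.0]
finger_gap: 59.4
finger_force: 30.0
1617 [564.9  -0.8] [98.1 92.3] 9.9
tool shift [ 0.1  3.  99.8]
```

View pics/w6.png

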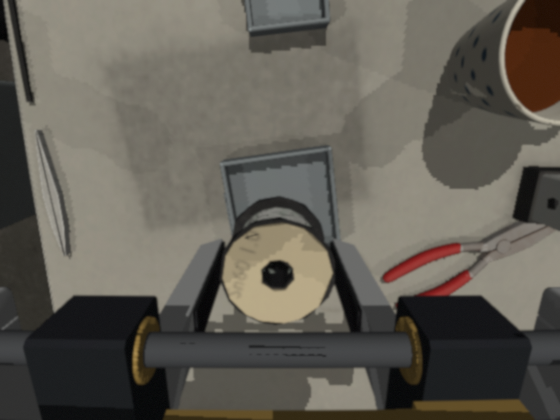

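The wrist view shows the spool at (277,272) held over the square tray, whose far wall runs from (222,163) to (330,150). It is aligned.

To row units: 97 mm / 200 = 0.485, 93 mm / 200 = 0.465.

```bash
echo '[[[0, 0.01, 0.15], [0, 0, 0]], [[0, 0.01, 0.3], [0, 0, 0]], [[0, 0.01, 0.41], [0, 0, 0]], [[0, 0.01, 0.465], [0, 0, 0]], [[0, 0.01, 0.485], [0, 0, 0]]]' | python3 -m creep
echo '[[[0, 0, 0.005], [0, 0, 0]], [[0, 0, 0.0075], [0, 0, 0]], [[0, 0, 0.01], [0, 0, 0]], [[0, 0, 0.01], [0, 0, 0]]]' | python3 -m creep
```

```text
clock: 17.45
eef_pos: [563.5, 1.4, 31.3]
eef_rot: [-3.14, -0.0, 1.599]
wrist_force: [0.1, 0.1, -2.0]
finger_gap: 59.6
finger_force: 30.0
clock: 17.85
eef_pos: [564.5, 1.7, 30.5]
eef_rot: [3.141, 0.0, 1.6]
wrist_force: [-1.0, -0.1, -2.3]
finger_gap: 59.3
finger_force: 30.0
```

To row units: 2.5 mm / 200 = 0.0125, 2 mm / 200 = 0.01.

```bash
echo '[[[0, 0, 0.005], [0, 0, 0]], [[0, 0, 0.01], [0, 0, 0]], [[0, 0, 0.0125], [0, 0, 0]], [[0, 0, 0.0125], [0, 0, 0]]]' | python3 -m creep
```

```text
clock: 18.25
eef_pos: [564.4, 1.8, 28.4]
eef_rot: [3.141, 0.0, 1.6]
wrist_force: [-4.9, -0.1, 8.4]
finger_gap: 59.6
finger_force: 30.0
```

To row units: -100 mm / 200 = -0.5, -85 mm / 200 = -0.425.

```bash
echo '[[[0, 0, 0], [0, 0, 0]], [[0, 0, 0], [0, 0, 0]], [[0, 0, 0], [0, 0, 0]], [[0, 0, 0], [0, 0, 0]], [[0, 0, 0], [0, 0, 0]]]' | python3 -m creep 85
echo '[[[0, 0, -0.1], [0, 0, 0]], [[0, 0, -0.25], [0, 0, 0]], [[0, 0, -0.425], [0, 0, 0]], [[0, 0, -0.5], [0, 0, 0]], [[0, 0, -0.5], [0, 0, 0]]]' | python3 -m creep 94
python3 - <<'E'
from h import *
p,w=cloud("wrist")
m=((w[...,2]>28)&(w[...,2]<90)&(abs(w[...,0]-564)<42)&(abs(w[...,1])<42))
print(m.sum(),np.nanpercentile(w[m][:,2],99),*rect(w[m]))
delta([391,376,130],np.deg2rad(60.3))
E
```

```text
clock: 18.75
eef_pos: [564.3, 1.7, 27.4]
eef_rot: [-3.142, -0.0, 1.6]
wrist_force: [0.9, -0.4, 0.0]
finger_gap: 84.6
finger_force: 0.0
clock: 19.25
eef_pos: [565.3, 1.7, 129.7]
eef_rot: [3.138, 0.0, 1.6]
wrist_force: [-0.2, 1.0, -0.3]
finger_gap: 94.1
finger_force: 0.0
4032 52.35095004398405 [5.648e+02 1.000e-01] [59.4 58.8] 16.7
tool shift [ 379.2 -162.6   -2.5]
rotvec [ 0.001 -0.     0.547]
```

To row units: 198 mm / 200 = 0.99, 155 mm / 200 = 0.775, 0.547 rad / 1.5708 = 0.3482.

```bash
echo '[[[0.15, -0.065, 0], [0, 0, 0.0637]], [[0.35, -0.15, 0], [0, 0, 0.1401]], [[0.56, -0.24, 0], [0, 0, 0.2165]], [[0.775, -0.335, 0], [0, 0, 0.2865]], [[0.99, -0.425, 0], [0, 0, 0.3482]]]' | python3 -m creep
python3 -c "
from h import *
delta([391,376,130],np.deg2rad(60.3))"
```

```text
clock: 19.8
eef_pos: [471.8, 198.4, 125.8]
eef_rot: [-3.14, 0.002, 1.048]
wrist_force: [0.7, 0.4, -0.2]
finger_gap: 94.0
finger_force: 0.0
tool shift [ 113.5 -158.7   -4.1]
rotvec [-0.002  0.002 -0.004]
```

To row units: -159 mm / 200 = -0.795, -146 mm / 200 = -0.73.

```bash
echo '[[[0.135, -0.19, 0], [0, 0, 0]], [[0.27, -0.38, 0], [0, 0, 0]], [[0.405, -0.57, 0], [0, 0, 0]], [[0.52, -0.73, 0], [0, 0, 0]], [[0.565, -0.795, 0], [0, 0, 0]]]' | python3 -m creep
echo '[[[0, 0, 0], [0, 0, 0]], [[0, 0, 0], [0, 0, 0]]]' | python3 -m creep
python3 - <<'E'
from h import *
p,w=cloud("wrist"); cv2.imwrite("pics/w7.png",p[:,:,::-1])
m=((w[...,2]>25)&(w[...,2]<70)&(abs(w[...,0]-391)<50)&(abs(w[...,1]-376)<50))
print(m.sum(),*rect(w[m]))
c,_,a=rect(w[m]); delta([*c,27],np.deg2rad(60.3))
E
```

```text
clock: 20.3
eef_pos: [389.3, 376.1, 125.8]
eef_rot: [-3.141, 0.002, 1.055]
wrist_force: [0.5, -0.8, -0.6]
finger_gap: 94.0
finger_force: 0.0
clock: 20.5
eef_pos: [391.6, 373.1, 126.6]
eef_rot: [-3.141, 0.001, 1.053]
wrist_force: [-0.2, -0.7, -1.0]
finger_gap: 94.1
finger_force: 0.0
3145 [394.7 376.5] [65.3 31.9] 59.2
tool shift [ 4.7  0.7 99.8]
rotvec [-0.     0.001 -0.001]
```

View pics/w7.png

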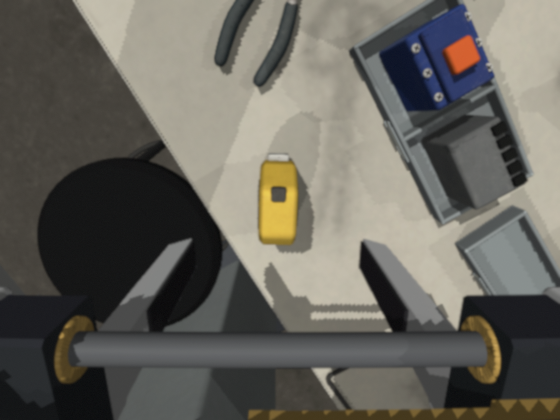

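The wrist view shows the tape measure at (279,200), midway between the fingers and square to them. The contactor and relay are seated in their bays.

To row units: 101 mm / 200 = 0.505, 90 mm / 200 = 0.45.

```bash
echo '[[[0.015, 0, 0.15], [0, 0, 0]], [[0.015, 0, 0.3], [0, 0, 0]], [[0.015, 0, 0.45], [0, 0, 0]], [[0.015, 0, 0.505], [0, 0, 0]], [[0.015, 0, 0.505], [0, 0, 0]]]' | python3 -m creep 94 30
echo '[[[0, 0, 0], [0, 0, 0]], [[0, 0, 0], [0, 0, 0]], [[0, 0, 0], [0, 0, 0]], [[0, 0, 0], [0, 0, 0]], [[0, 0, 0], [0, 0, 0]]]' | python3 -m creep 0 30
echo '[[[0, 0, 0], [0, 0, 0]], [[0, 0, 0], [0, 0, 0]], [[0, 0, 0], [0, 0, 0]], [[0, 0, 0], [0, 0, 0]], [[0, 0, 0], [0, 0, 0]]]' | python3 -m creep
python3 -c "
from h import *
print(manip.read_state()['finger_force'])"
```

```text
clock: 21.05
eef_pos: [392.9, 375.4, 25.5]
eef_rot: [-3.141, 0.002, 1.051]
wrist_force: [-0.6, 0.6, 0.7]
finger_gap: 94.1
finger_force: 0.0
clock: 21.55
eef_pos: [392.9, 376.8, 26.8]
eef_rot: [3.141, -0.001, 1.053]
wrist_force: [0.1, 0.9, 0.6]
finger_gap: 57.6
finger_force: 0.0
clock: 22.05
eef_pos: [392.8, 376.7, 26.4]
eef_rot: [-3.142, 0.0, 1.053]
wrist_force: [-0.2, 0.9, 0.1]
finger_gap: 29.7
finger_force: 29.8
29.76617104606703
```

To row units: -107 mm / 200 = -0.535, -95 mm / 200 = -0.475.

```bash
echo '[[[0, 0, 0], [0, 0, 0]], [[0, 0, -0.125], [0, 0, 0]], [[0, 0, -0.3], [0, 0, 0]], [[0, 0, -0.475], [0, 0, 0]], [[0, 0, -0.535], [0, 0, 0]]]' | python3 -m creep
python3 -c "
from h import *
delta([556,200,133],np.deg2rad(98))"
```

```text
clock: 22.55
eef_pos: [393.6, 377.4, 136.5]
eef_rot: [3.14, -0.004, 1.053]
wrist_force: [0.4, -0.4, -1.7]
finger_gap: 29.8
finger_force: 29.8
tool shift [-73.8 228.9   3.6]
rotvec [ 0.003 -0.003 -0.658]
```

To row units: 175 mm / 200 = 0.875, 135 mm / 200 = 0.675, -0.658 rad / 1.5708 = -0.4189.

```bash
echo '[[[-0.03, 0.1, 0], [0, 0, -0.0637]], [[-0.09, 0.275, 0], [0, 0, -0.1528]], [[-0.155, 0.475, 0], [0, 0, -0.2419]], [[-0.215, 0.675, 0], [0, 0, -0.331]], [[-0.28, 0.875, 0], [0, 0, -0.4189]]]' | python3 -m creep
python3 -c "
from h import *
delta([556,200,133],np.deg2rad(98))"
```

```text
clock: 23.05
eef_pos: [517.7, 240.0, 132.2]
eef_rot: [-3.14, 0.0, 1.717]
wrist_force: [0.0, 0.8, -0.7]
finger_gap: 30.2
finger_force: 29.8
tool shift [-45.1  32.1  -0.8]
rotvec [-0.001  0.     0.006]
```

To row units: -45 mm / 200 = -0.225, -38 mm / 200 = -0.19.

```bash
echo '[[[-0.1, 0.07, 0], [0, 0, 0]], [[-0.19, 0.135, 0], [0, 0, 0]], [[-0.225, 0.16, 0], [0, 0, 0]], [[-0.225, 0.16, 0], [0, 0, 0]], [[-0.225, 0.16, 0], [0, 0, 0]]]' | python3 -m creep
python3 - <<'E'
from h import *
p,w=cloud("wrist"); cv2.imwrite("pics/w8.png",p[:,:,::-1])
m=((w[...,2]>9)&(w[...,2]<28)&(abs(w[...,0]-556)<50)&(abs(w[...,1]-200)<68))
print(m.sum(),*rect(w[m])); delta([556,200,31],np.deg2rad(98))
E
```

```text
clock: 23.55
eef_pos: [554.4, 201.9, 132.9]
eef_rot: [-3.141, -0.0, 1.711]
wrist_force: [-1.2, 0.8, -2.1]
finger_gap: 30.2
finger_force: 29.8
1354 [556.1 209.7] [66.1 89.2] 8.0
tool shift [ -2.3   1.4 102.1]
rotvec [-0.001 -0.     0.001]
```

View pics/w8.png

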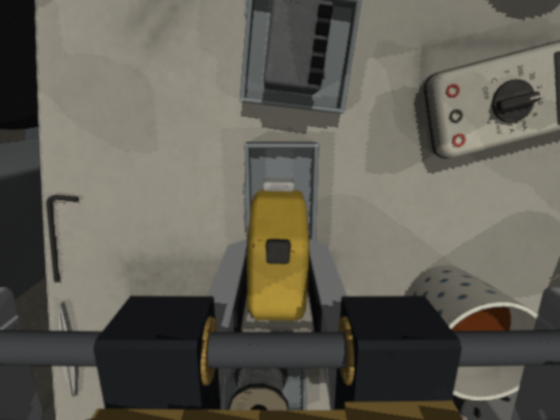

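The wrist view shows the tape at (278,255) lined up over the slim tray, whose walls are at columns 247–317 and row 145. The mug at (480,330) is clear.

To row units: 99 mm / 200 = 0.495, 95 mm / 200 = 0.475.

```bash
echo '[[[-0.005, 0.01, 0.15], [0, 0, 0]], [[-0.005, 0.01, 0.3], [0, 0, 0]], [[-0.005, 0.01, 0.425], [0, 0, 0]], [[-0.005, 0.01, 0.475], [0, 0, 0]], [[-0.005, 0.01, 0.495], [0, 0, 0]]]' | python3 -m creep
echo '[[[0, 0, 0.005], [0, 0, 0]], [[0, 0, 0.0075], [0, 0, 0]], [[0, 0, 0.0075], [0, 0, 0]]]' | python3 -m creep
```

```text
clock: 24.1
eef_pos: [556.7, 201.1, 33.9]
eef_rot: [-3.141, 0.0, 1.712]
wrist_force: [0.6, 0.8, -1.6]
finger_gap: 30.1
finger_force: 29.8
clock: 24.4
eef_pos: [557.7, 200.8, 33.9]
eef_rot: [3.14, -0.0, 1.711]
wrist_force: [0.0, 0.0, -1.8]
finger_gap: 29.8
finger_force: 29.8
```

To row units: 3.8 mm / 200 = 0.019, 3 mm / 200 = 0.015.

```bash
echo '[[[0, 0, 0.005], [0, 0, 0]], [[0, 0, 0.01], [0, 0, 0]], [[0, 0, 0.015], [0, 0, 0]], [[0, 0, 0.019], [0, 0, 0]], [[0, 0, 0.019], [0, 0, 0]]]' | python3 -m creep
```

```text
clock: 24.9
eef_pos: [557.4, 200.6, 30.4]
eef_rot: [3.141, -0.0, 1.711]
wrist_force: [-5.5, -1.6, 10.6]
finger_gap: 29.8
finger_force: 29.8
```

To row units: -150 mm / 200 = -0.75, -140 mm / 200 = -0.7.

```bash
echo '[[[0, 0, 0], [0, 0, 0]], [[0, 0, 0], [0, 0, 0]], [[0, 0, 0], [0, 0, 0]], [[0, 0, 0], [0, 0, 0]], [[0, 0, 0], [0, 0, 0]]]' | python3 -m creep 70
echo '[[[0, 0, -0.075], [0, 0, 0]], [[0, 0, -0.225], [0, 0, 0]], [[0, 0, -0.45], [0, 0, 0]], [[0, 0, -0.675], [0, 0, 0]], [[0, 0, -0.75], [0, 0, 0]]]' | python3 -m creep
echo '[[[-0.05, -0.15, 0], [0, 0, 0]], [[-0.1, -0.35, 0], [0, 0, 0]], [[-0.1, -0.55, 0], [0, 0, 0]], [[-0.1, -0.7, 0], [0, 0, 0]], [[-0.1, -0.75, 0], [0, 0, 0]]]' | python3 -m creep
echo '[[[0, 0, 0], [0, 0, 0]], [[0, 0, 0], [0, 0, 0]]]' | python3 -m creep
python3 - <<'E'
from h import *
p,w=cloud("scene"); cv2.imwrite("pics/s2.png",cv2.resize(p[120:370,180:420,::-1],None,fx=2.4,fy=2.4))
p,w=cloud("top"); cv2.imwrite("pics/t2.png",cv2.resize(p[120:280,110:460,::-1],None,fx=2.2,fy=2.2))
for k,(x,y) in dict(con=(549,414),rel=(550,330),spool=(564,0),tape=(556,200)).items():
    m=(w[...,2]>28)&(w[...,2]<100)&(abs(w[...,0]-x)<42)&(abs(w[...,1]-y)<45)
    print(k,m.sum(),np.nanpercentile(w[m][:,2],[50,99]).round(),*rect(w[m]))
E
```

```text
clock: 25.4
eef_pos: [557.2, 200.6, 29.0]
eef_rot: [-3.141, 0.0, 1.711]
wrist_force: [-1.4, -0.6, 0.1]
finger_gap: 66.3
finger_force: 0.0
clock: 25.9
eef_pos: [558.5, 201.0, 185.5]
eef_rot: [3.134, -0.001, 1.711]
wrist_force: [0.1, -0.7, -0.3]
finger_gap: 70.2
finger_force: 0.0
clock: 26.4
eef_pos: [409.8, 159.6, 180.4]
eef_rot: [3.14, -0.0, 1.711]
wrist_force: [0.0, 0.9, -0.2]
finger_gap: 70.0
finger_force: 0.0
clock: 26.6
eef_pos: [412.5, 160.1, 179.8]
eef_rot: [3.14, -0.0, 1.711]
wrist_force: [-0.2, -0.4, -0.1]
finger_gap: 69.9
finger_force: 0.0
con 581 [67. 81.] [544.3 414.3] [45.7 55.5] 0.6
rel 502 [52. 59.] [547.3 328.8] [44.6 59.2] 2.8
spool 468 [52. 57.] [562.6   2. ] [54.3 58.4] 88.7
tape 109 [62. 68.] [564.9 202.6] [12.6 62.3] 7.8
```

View pics/t2.png

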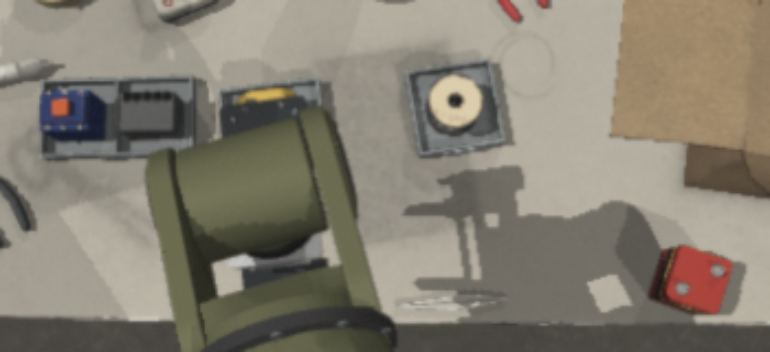

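View pics/s2.png

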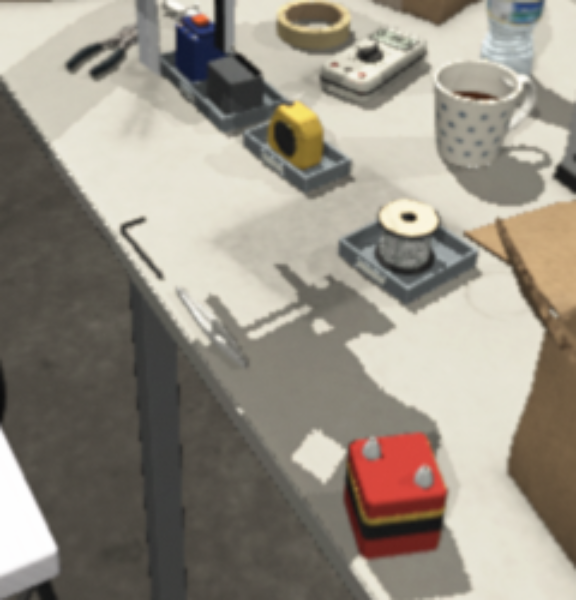

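Both views agree. The contactor (200,45 in the scene crop) and relay (235,85) stand in their bays. The tape (297,135) stands in the slim tray and the spool (407,235) in the square tray. The battery hasn't moved, and the arm is clear of everything.

```bash
python3 -c "
from cell import manip
print(manip.sign_off())"
```

```text
the job is handed in; nothing more can be done
None
```

All four items are upright in their trays (contactor and relay module one per bay, spool in the square tray, tape measure in the slim tray), the battery was left untouched, and the job was handed in at about 27 s of the 104 s allowed.

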